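# Load the slide carrier under the hold-down springs of the scanner stage

## Task

Load the two-slide carrier into the scanner's loading stage without gripping or lifting anything: with a fingertip on its thumb rest, press the carrier down hard against the sprung table and, keeping it pressed, slide it in under the spring bar and the two hold-down leaf springs until it is fully home against the end stop. Then push the latch post round with a fingertip until the latch is fully shut behind the carrier's ridge. Take the hand clear and leave the other things on the bench where they are.

Things in the scene. Friction and masses are not known exactly. Their poses are not given: they have to be found in the camera images.
- stage: Loading stage, fixed: dark base 216 x 136 mm, two aluminium guide rails 103 mm apart with tops 35 mm above the worktop. Origin: centre of the base's underside, on the worktop. +x is the loading direction (entrance at the -x end, end stop at the +x end), +y left of it, z up. Stage x, y and heights below are in this frame.
- spring_bar (a point): Middle of the underside of the aluminium spring bar that crosses from rail to rail at stage x = 36 to 48 mm; underside at height 35 mm, top 43 mm, screws and clamps to 47 mm. With the table up the carrier's front (top at 39 mm) strikes this bar; pressed down 4 mm it just clears it.
- leaf_tips (a point): Point midway between the tips of the two bronze-coloured leaf springs (9 mm wide, at stage y = +44 and -44 mm), at stage x = 80 mm, height 31 mm. They are rooted on the bar and slope down in +x; pushed up they resist with a little under 2 N per mm each. A carrier pressed down 6 to 9 mm passes easily under bar and springs.
- table (a joint): How far the grey sprung table that carries the carrier is pressed down, m. 0: up, its top at height 30 mm; 0.010: bottom. It sinks level; it starts to move at 6 N and reaches the bottom at 14 N. It runs under the whole path of the carrier.
- end_stop (a point): Middle of the end stop's face: stage x = 90 mm, height 27 mm (rubber pads at both sides). A black sensor block on the end wall behind it rises to 48 mm.
- carrier: Blue-grey plastic carrier with two glass slides, loose, 102 (x) x 100 x 9 mm, about 120 g. Origin: centre of its underside; +x to its front edge, axes along the stage's. Starts on the raised table between the rails, its front 6 to 26 mm short of the bar. Home, its origin is at stage x = 39 mm; let go there, the leaf springs hold its underside at height about 24 mm.
- carrier_pad (a point): Centre of the upper face of the thumb rest, the carrier's rear tongue with grey stripes (30 mm long, 100 mm wide, 5 mm thick): where to press down; at x = -36, z = 5 mm in the carrier's frame. 15 mm in front of it is the rear face of the blue-grey ridge (52 mm wide, 10 mm thick, 13 mm above the thumb rest), which a fingertip pushes on.
- carrier_front (a point): Middle of the carrier's lower front edge (x = 51 mm, z = 0 in the carrier's frame). Home it is at x = 90 mm in the stage's frame.
- latch_post (a point): Centre of the top of the orange post on the latch arm, at height 61 mm. The post's foot is at 42 mm; it is 13 mm in diameter above 49 mm, 10 mm below. It stands 34 mm from the arm's vertical pivot, which is on the left rail at stage x = 13, y = 57.5 mm.
- latch (a joint): Angle of the steel latch arm (46 x 8 mm, height 36 to 42 mm), rad. 0: open, it points back (-x) along the left rail; 1.57: fully shut, it points to -y across the channel, just behind the ridge of a carrier that is home (a carrier not home blocks it). Needs about 1 N at the post and stays where it is left. Starts at 0 to 0.25.
- slide_box: Closed cardboard slide box 69 x 100 x 33 mm, loose, to the right in front of the stage; origin at the centre of its underside. Leave alone.
- tin_coverglass: Blue flat tin 42 x 60 x 19 mm, loose, to the left in front of the stage; origin at the centre of its underside. Leave alone.
- objective_case: White round case with black cap, 37 mm diameter, 58 mm high, loose, to the left of the stage; origin at the centre of its underside. Leave alone.
- petri: Covered culture dish, 55 mm diameter, 8 mm high, loose, to the right in front of the stage; origin at the centre of its underside. Leave alone.

How it is judged:
On the way, in this order (a step that is already met when the one before it is completed fails the run):
1. the carrier is fully home against the end stop, down under the leaf springs, with the latch still open (x of carrier_front in the frame of stage above 0.087 m and z of carrier_front in the frame of stage below 0.028 m and value of joint latch below 0.7 rad), for 0.2 s.
2. the latch is shut behind the carrier (value of joint latch above 1.45 rad), for 0.2 s.
At the end, for the whole second after the job is handed in: The carrier lies level (within 0.05 rad) and at rest, its front within 3 mm of the end stop and its underside less than 28 mm above the worktop (held down by the leaf springs), and the latch is shut (over 1.45 of 1.57 rad) (x of carrier_front in the frame of stage above 0.087 m and z of carrier in the frame of stage below 0.028 m and angle between carrier's own z axis and vertical below 0.05 rad and value of joint latch above 1.45 rad and linear speed of carrier below 0.01 m/s); the robot touches nothing.
It fails at once if the carrier is lifted off the table (more than 7 mm above where it starts) (height (world z) of carrier above 0.037 m).
It fails at once if the carrier is tipped by more than 0.2 rad (angle between carrier's own z axis and vertical above 0.2 rad).
It fails at once if the slide box, tin, round case or culture dish is moved by more than 15 mm (distance of any of slide_box, tin_coverglass, objective_case, petri from where it was at the start of the episode above 0.015 m).
It also fails if it takes over 51 s, if anything falls off the work surface, if the arm or the gripper's body presses on something with over 40 N, if the wrist force passes 120 N, or if a joint passes its speed limit or range.

## Robot

A 7-joint arm with a two-finger parallel gripper is mounted at the origin on a cart in front of the work surface, level with it; the furniture and walls round the work are solid. World frame = base frame: x ahead of the robot, y to its left, z up, the work surface at z = 0. Lengths are in m, angles in rad, forces in N, time in s.
With the tool pointing down it reaches from about 0.425 to 0.875 m from the base axis. Payload 8.4 kg.
Tool frame: the origin (TCP) lies midway between the tips of the shut fingers; the grasp point (between the pads) lies 19 mm behind it; z points along the fingers, y is the direction in which the jaws open and shut (so a half turn about z gives the same grasp; the last joint's range is limited). The gripper opens to 87 mm and grips with 3 to 60 N. Pads are 19 mm wide; open, the fingers measure 117 mm over their backs; the gripper's body (75 mm by 190 mm) begins 51 mm behind the grasp point.
Start: joints at [-1.215, 0.333, 0.04, 1.465, -0.013, 1.343, -0.059], TCP at [0.286, 0.584, 0.223] pointing down, gripper open.
Joint ranges: [-2.58, 2.58], [-0.38, 2.09], [-1.3, 1.39], [0.25, 2.4], [-1.5, 4.64], [0.08, 2.09], [-2.65, 2.65]. Speed limits (rad/s): [2.22, 2.22, 2.79, 2.79, 3.14, 3.14, 3.14].

## Interface

Orientations are given as a rotation vector (axis times angle).
In Python, from workcell import ctrl gives the robot as it stands. Calls block until the motion is done:
- ctrl.goto(position, orientation): joint-space move of the TCP to a pose.
- ctrl.move_l(position, vel=0.15, ori=None, stop_force=None): straight line of the TCP; ori=None keeps the orientation; vel is the mean speed in m/s. With stop_force (N) it stops when the force on the tool has changed by that much, and returns True; else False.
- ctrl.move_j(angles): joint-space move.
- ctrl.gripper_to(opening, strength=None): finger opening in m; strength is the grip in N (None keeps the last); returns when the fingers have stopped.
- ctrl.wait(seconds).
- ctrl.ik(position, orientation): joint angles nearest the present ones, or None.
- ctrl.get_state(): the state.
- ctrl.grab_frame(name): name is "side" or "top"; returns the picture (480x640x3 uint8, red, green, blue); there is no depth.
- ctrl.camera_params(name): a dict with "K" (3x3 intrinsics, pixels), "world_from_camera" (4x4, takes a point from camera to world coordinates). Camera axes: x right, y up, looking along -z (the intrinsics and any distortion apply to the point x, -y, -z); pixel columns grow to the right and rows downward; lengths in m; the calibration is good to about 2 mm. A picture is of the moment at which its call begins. camera_params takes no time and is no camera call.
A pose or a line that the arm cannot do raises ctrl.IKError and nothing moves.
- ctrl.finish_job(): hands the job in, once; it reports no verdict.
The state is a dict: "t": time; "joints": joint angles; "qvel": joint speeds; "effort": joint torques, N m; "position": TCP position; "tool_rot": TCP orientation; "force": force on the tool from outside, world axes, zero at the start; "torque": the same for the moment, N m; "grip_width": finger opening in m.
Only numpy, scipy, OpenCV 4.12 (cv2) and the standard library are available. Lean on these libraries where they do the work, as an engineer would, in place of code of your own. Each camera call takes 0.05 s, during which the arm holds its last target.

## Working session

There is one attempt and no reset: what is moved stays moved. The work goes in short steps, each a Python script; the robot and the scene stay as the last script left them, time stands still between calls to the robot, and variables do not carry over. Pictures are saved under pics/ and viewed, and the job is handed in when it is done.

```bash
mkdir -p pics; ls; python3 - <<'E'
from workcell import ctrl
import cv2
for n in("side","top"):
    f=ctrl.grab_frame(n); cv2.imwrite(f"pics/{n}0.png",f[:,:,::-1]); p=ctrl.camera_params(n); print(n,p)
s=ctrl.get_state(); print(s)
E
```

```text
pics
side {'K': array([[600.04720126,   0.        , 320.02188816],
       [  0.        , 600.04720126, 244.07181242],
       [  0.        ,   0.        ,   1.        ]]), 'world_from_camera': array([[ 0.79615633,  0.35319547, -0.49131259, -0.01596212],
       [-0.60505758,  0.45616337, -0.65254909, -0.94203933],
       [-0.00635857,  0.81680349,  0.57688095,  0.70467182],
       [ 0.        ,  0.        ,  0.        ,  1.        ]])}
top {'K': array([[537.40191503,   0.        , 315.77559772],
       [  0.        , 537.40191503, 235.82596928],
       [  0.        ,   0.        ,   1.        ]]), 'world_from_camera': array([[-0.01003643,  0.99634533, -0.08482487,  0.43739026],
       [-0.9998603 , -0.01113325, -0.01246722, -0.20178995],
       [-0.01336603,  0.08468789,  0.99631788,  1.07609681],
       [ 0.        ,  0.        ,  0.        ,  1.        ]])}
{'t': 0.1, 'joints': array([-1.21521344,  0.33385986,  0.03987627,  1.46617427, -0.01337204,
        1.34329173, -0.05846414]), 'qvel': array([ 0.00013708, -0.00063294, -0.00103632, -0.0024926 ,  0.00152372,
       -0.00113681,  0.00074305]), 'effort': array([ 3.98031261e-03, -6.57811832e+01,  1.33923188e+00, -4.04707289e+01,
       -5.99056855e-02,  4.09817300e-02,  6.08837422e-05]), 'position': array([0.28537361, 0.58353925, 0.22173977]), 'tool_rot': array([-7.08147636e-01, -3.06052782e+00,  2.28253071e-03]), 'force': array([ 0.6421455 , -0.27922167, -0.2176697 ]), 'torque': array([-0.01374778,  0.0135875 ,  0.00538069]), 'grip_width': 0.08717155932453748}
```

View pics/side0.png

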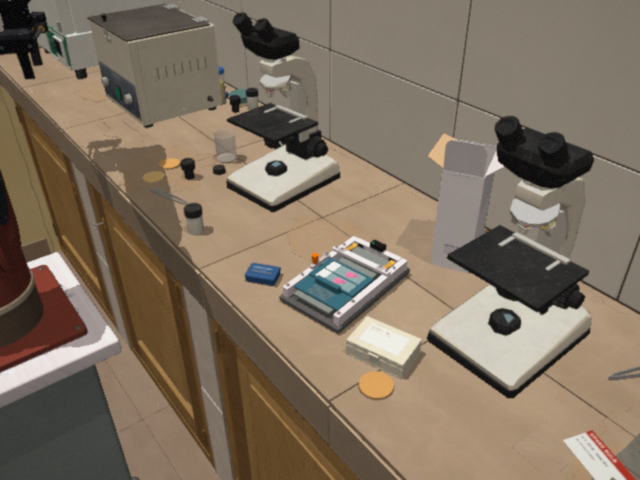

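View pics/top0.png

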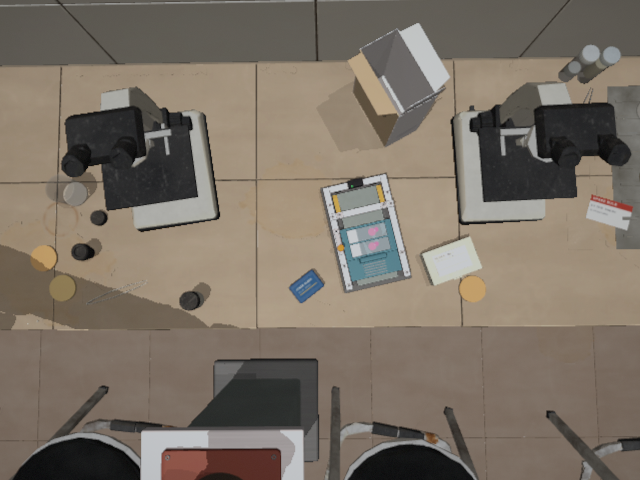

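The stage is centred near pixel (366,232) in the top view, with its entrance towards the robot. The orange post is at about (341,247). I'll enlarge both views.

```bash
python3 - <<'E'
import cv2
a=cv2.imread('pics/top0.png')[165:305,300:500]; cv2.imwrite('pics/topz.png',cv2.resize(a,None,fx=4,fy=4,interpolation=cv2.INTER_CUBIC))
a=cv2.imread('pics/side0.png')[225:375,240:440]; cv2.imwrite('pics/sidez.png',cv2.resize(a,None,fx=4,fy=4,interpolation=cv2.INTER_CUBIC))
E
```

```text
(no output)
```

View pics/topz.png

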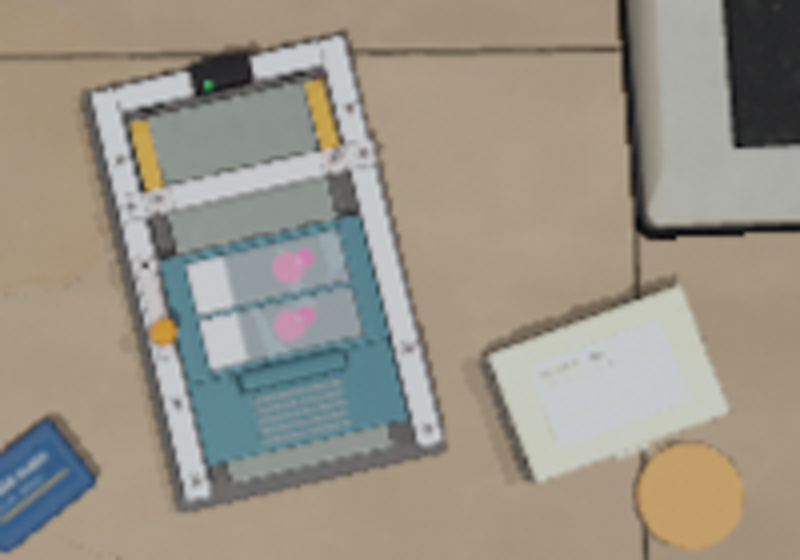

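View pics/sidez.png

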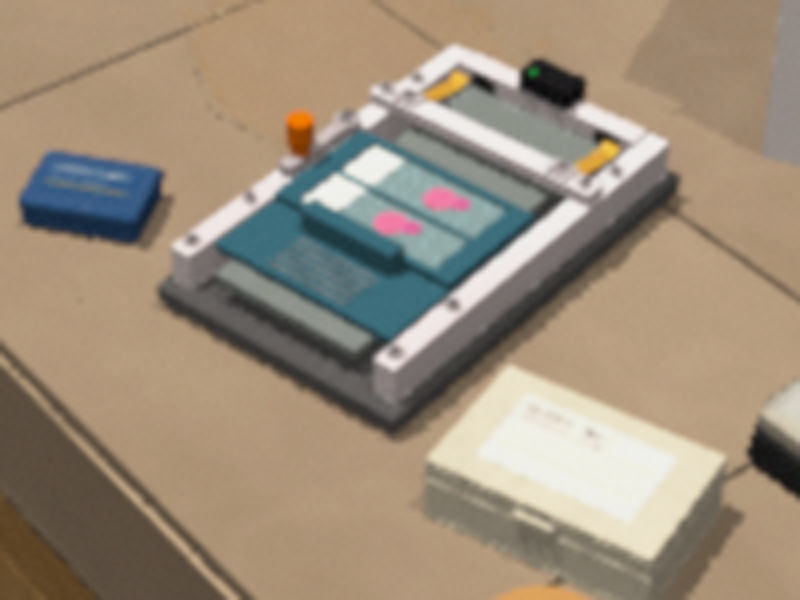

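Both views show the carrier about 20 mm short of the bar. The orange post is on the left rail at about full-frame px (341,247) top and (315,258) side. Next I'll measure by colour masks and ray casting.

```bash
cat > h.py <<'E'
import numpy as np, cv2
from workcell import ctrl
def ray(n,uv):
    p=ctrl.camera_params(n);K=p['K'];T=p['world_from_camera']
    d=np.array([(uv[0]-K[0,2])/K[0,0],-(uv[1]-K[1,2])/K[1,1],-1.]); return T[:3,3],T[:3,:3]@d
def cast(n,uv,z):
    o,d=ray(n,uv); return (o+d*(z-o[2])/d[2])
def tri(u1,u2):
    o1,d1=ray('top',u1);o2,d2=ray('side',u2)
    A=np.c_[d1,-d2]; s=np.linalg.lstsq(A,o2-o1,rcond=None)[0]
    p,q=o1+d1*s[0],o2+d2*s[1]; return (p+q)/2,np.linalg.norm(p-q)
E
python3 - <<'E'
from h import *
top=cv2.imread('pics/top0.png'); side=cv2.imread('pics/side0.png')
roi=np.zeros(top.shape[:2],np.uint8); cv2.rectangle(roi,(310,165),(418,300),255,-1)
hsv=cv2.cvtColor(top,cv2.COLOR_BGR2HSV)
def big(m):
    c,_=cv2.findContours(m,cv2.RETR_EXTERNAL,cv2.CHAIN_APPROX_NONE); return max(c,key=cv2.contourArea)
w=cv2.inRange(hsv,(0,0,175),(180,45,255))&roi
c=big(w); r=cv2.minAreaRect(c); print('white',r,cv2.boxPoints(r).tolist())
b=cv2.inRange(hsv,(92,90,60),(108,255,255))&roi; 
b[:, :325]=0
cb=big(b); rb=cv2.minAreaRect(cb); print('blue',rb,cv2.boxPoints(rb).tolist())
y=cv2.inRange(hsv,(15,120,120),(30,255,255))&roi
cs,_=cv2.findContours(y,cv2.RETR_EXTERNAL,cv2.CHAIN_APPROX_NONE)
for q in cs:
    if cv2.contourArea(q)>5: print('yel',cv2.minAreaRect(q))
o=cv2.inRange(hsv,(8,180,150),(16,255,255))&roi; m=cv2.moments(o,True); print('or',m['m00'],m['m10']/m['m00'],m['m01']/m['m00'])
hs=cv2.cvtColor(side,cv2.COLOR_BGR2HSV); o=cv2.inRange(hs,(5,180,120),(18,255,255)); o[:, :300]=0;o[:,330:]=0
o[:240]=0;o[275:]=0
ys,xs=np.nonzero(o); print('or side',len(xs),xs.min(),xs.max(),ys.min(),ys.max(),xs.mean())
# cast outline corners z=.035
P=np.array([cast('top',p,.035) for p in cv2.boxPoints(r)])[:,:2]; print('white corners',P.round(4).tolist())
for i in range(4): print(np.linalg.norm(P[i]-P[i-1]))
P2=np.array([cast('top',p,.037) for p in cv2.boxPoints(rb)])[:,:2]; print(P2.round(4).tolist())
for i in range(4): print(np.linalg.norm(P2[i]-P2[i-1]))
E
```

```text
white ((366.057373046875, 231.36883544921875), (104.1556396484375, 64.98991394042969), 76.75948333740234) [[322.49835205078125, 188.11801147460938], [385.76068115234375, 173.23275756835938], [409.61639404296875, 274.6196594238281], [346.35406494140625, 289.5049133300781]]
blue ((370.33868408203125, 249.48556518554688), (51.65007400512695, 51.240360260009766), 76.67547607421875) [[339.4563903808594, 230.26031494140625], [389.3173522949219, 218.45114135742188], [401.2209777832031, 268.7108154296875], [351.3600158691406, 280.5199890136719]]
yel ((340.0, 247.5), (5.0, 6.0), 90.0)
yel ((335.8485412597656, 203.30711364746094), (17.005735397338867, 4.573512077331543), 75.0685806274414)
yel ((380.0, 193.00001525878906), (16.97749137878418, 4.3656415939331055), 75.96376037597656)Traceback (most recent call last):
  File "<stdin>", line 16, in <module>
ZeroDivisionError: float division by zero
```

```bash
python3 - <<'E'
from h import *
W=[[322.5,188.12],[385.76,173.23],[409.62,274.62],[346.35,289.5]]
B=[[339.46,230.26],[389.32,218.45],[401.22,268.71],[351.36,280.52]]
def ex(Q):
    Q=np.array(Q);c=Q.mean(0);out=[]
    e1=(Q[1]-Q[0]);e1/=np.linalg.norm(e1);e2=(Q[3]-Q[0]);e2/=np.linalg.norm(e2)
    return [Q[0]-.5*e1-.5*e2,Q[1]+.5*e1-.5*e2,Q[2]+.5*e1+.5*e2,Q[3]-.5*e1+.5*e2]
P=np.array([cast('top',p,.035)[:2] for p in ex(W)])
print(P.round(4).tolist(),[np.linalg.norm(P[i]-P[i-1]).round(4) for i in range(4)])
hd=(P[0]+P[1]-P[2]-P[3]);th=np.arctan2(hd[1],hd[0]);wd=(P[0]+P[3]-P[1]-P[2]);thw=np.arctan2(wd[1],wd[0])-np.pi/2
print('heading',th,thw,'centre',P.mean(0))
R=np.array([[np.cos(th),-np.sin(th)],[np.sin(th),np.cos(th)]])
c=P.mean(0)
S=lambda p:(R.T@(np.array(p)[:2]-c)).round(4)
# bar / leafs relative to the outline centre
side=cv2.imread('pics/side0.png');top=cv2.imread('pics/top0.png')
for l in ([335.85,203.31],[380,193]): print('leaf centre',S(cast('top',l,.037)))
for z in(.037,): print('blue',[S(cast('top',p,z)) for p in ex(B)])
hs=cv2.cvtColor(side,cv2.COLOR_BGR2HSV); o=cv2.inRange(hs,(5,170,110),(20,255,255)); o[:, :305]=0;o[:,325:]=0;o[:248]=0;o[270:]=0
ys,xs=np.nonzero(o); print('or side',len(xs),xs.min(),xs.max(),ys.min(),ys.max(),xs.mean())
p,e=tri([340.2,247.5],[315,256.]); print('post',p,e,S(p)); print('post@61',S(cast('top',[340.2,247.5],.059)))
# bar: brightness profile along stage x, at y in [-35,35]; z=.043
pr=ctrl.camera_params('top');K=pr['K'];Ti=np.linalg.inv(pr['world_from_camera'])
def proj(x,y,z):
    w=np.r_[c+R@[x,y],z,1];q=Ti@w; return K[0,0]*q[0]/-q[2]+K[0,2],-K[1,1]*q[1]/-q[2]+K[1,2]
g=cv2.cvtColor(top,cv2.COLOR_BGR2GRAY)
def prof(z,lo,hi,ylo,yhi):
    xs=np.arange(lo,hi,.001);ysr=np.linspace(ylo,yhi,25)
    m=np.array([[proj(x,y,z) for y in ysr] for x in xs],np.float32)
    return xs,cv2.remap(g,m[...,0],m[...,1],cv2.INTER_LINEAR).mean(1)
x,v=prof(.043,.025,.06,-.035,.035); print('bar',list(zip((x*1e3).round().astype(int),v.round().astype(int))))
E
```

```text
[[0.6204, -0.2017], [0.6488, -0.328], [0.4482, -0.3701], [0.4204, -0.2459]] [np.float64(0.2048), np.float64(0.1294), np.float64(0.205), np.float64(0.1273)]
heading 0.21225083291472732 0.2206750034416698 centre [ 0.53447672 -0.28641219]
leaf centre [0.0655 0.0451]
leaf centre [ 0.0662 -0.0434]
blue [array([0.0135, 0.051 ]), array([ 0.0145, -0.0505]), array([-0.0873, -0.0502]), array([-0.0882,  0.0504])]
or side 56 312 317 253 263 314.5357142857143
post [ 0.50239269 -0.23587038  0.05950983] 0.002766596943232757 [-0.0207  0.0562]
post@61 [-0.0217  0.0571]
bar [(np.int64(25), np.int64(146)), (np.int64(26), np.int64(146)), (np.int64(27), np.int64(146)), (np.int64(28), np.int64(146)), (np.int64(29), np.int64(146)), (np.int64(30), np.int64(146)), (np.int64(31), np.int64(146)), (np.int64(32), np.int64(144)), (np.int64(33), np.int64(140)), (np.int64(34), np.int64(141)), (np.int64(35), np.int64(149)), (np.int64(36), np.int64(166)), (np.int64(37), np.int64(187)), (np.int64(38), np.int64(198)), (np.int64(39), np.int64(200)), (np.int64(40), np.int64(200)), (np.int64(41), np.int64(200)), (np.int64(42), np.int64(200)), (np.int64(43), np.int64(200)), (np.int64(44), np.int64(200)), (np.int64(45), np.int64(197)), (np.int64(46), np.int64(189)), (np.int64(47), np.int64(173)), (np.int64(48), np.int64(147)), (np.int64(49), np.int64(132)), (np.int64(50), np.int64(137)), (np.int64(51), np.int64(143)), (np.int64(52), np.int64(144)), (np.int64(53), np.int64(144)), (np.int64(54), np.int64(144)), (np.int64(55), np.int64(144)), (np.int64(56), np.int64(144)), (np.int64(57), np.int64(144)), (np.int64(58), np.int64(144)), (np.int64(59), np.int64(144))]
```

The bar profile sits exactly at stage x 36–48, so the outline centre is a good stage origin. The carrier's front is at stage x≈14 and the latch is at about 0 rad. Next I'll check the left microscope for the swing, and the IK options.

```bash
cat >> h.py <<'E'
from scipy.spatial.transform import Rotation as Ro
C=np.array([.5345,-.2864]);TH=.217
RS=np.array([[np.cos(TH),-np.sin(TH)],[np.sin(TH),np.cos(TH)]])
def w(x,y,z): return np.r_[C+RS@[x,y],z]   # stage -> world
def ori(a):  # tool down, jaw axis at stage angle a
    yv=np.array([np.cos(a+TH),np.sin(a+TH),0]);z=np.array([0,0,-1.]);x=np.cross(yv,z)
    return Ro.from_matrix(np.c_[x,yv,z]).as_rotvec()
def st(lbl=''):
    s=ctrl.get_state();p=s['position'];q=RS.T@(p[:2]-C);f=s['force'];g=RS.T@f[:2]
    print(lbl,'t',round(s['t'],2),'stage mm',(q*1e3).round(1),'z',round(p[2]*1e3,1),'F stage',g.round(1),f[2].round(1),flush=True); return s
E
python3 - <<'E'
from h import *
for a,b in (([75,165],[243,22]),([68,125],[262,15]),([122,160],[290,45])): print(tri(a,b))
for k in (1,-1):
  for aa in (np.pi/2*k, ):
    for p in (w(-.071,0,.12),w(-.071,0,.025),w(.009,0,.025)):
        j=ctrl.ik(p,ori(aa)); print(k,None if j is None else np.round(j,2))
for a in (-np.pi/4,3*np.pi/4,np.pi/4,-3*np.pi/4):
    for p in (w(-.03,.09,.1),w(0,.03,.046)):
        j=ctrl.ik(p,ori(a)); print(a,None if j is None else np.round(j,2))
for ang in np.linspace(1.1,-.5,6):
    r=Ro.from_euler('z',ang-1.115)*Ro.from_rotvec([-.708,-3.06,.002]); j=ctrl.ik(np.r_[.44*np.cos(ang),.44*np.sin(ang),.3],r.as_rotvec()); print(ang,None if j is None else np.round(j,2))
E
```

```text
(array([0.59636545, 0.12252226, 0.38105305]), np.float64(0.005570523992310278))
(array([0.64872416, 0.13261481, 0.38389156]), np.float64(0.0034179364555442463))
(array([0.63181143, 0.05902284, 0.34459623]), np.float64(0.05729691489860426))
1 [-0.4   0.37  1.1   1.87 -0.37  1.13  2.61]
1 [ 0.95  0.38 -0.53  1.88  0.24  0.94  2.09]
1 [-0.28  0.6   0.92  1.79 -0.56  1.02  2.64]
-1 [-0.35  0.34  1.02  1.86 -0.32  1.12 -0.57]
-1 [-0.07  0.39  0.68  1.93 -0.31  0.92 -0.6 ]
-1 [-0.18  0.54  0.76  1.79 -0.44  0.99 -0.6 ]
-0.7853981633974483 [-0.55  0.29  1.    1.95 -0.28  1.06  0.01]
-0.7853981633974483 [-0.25  0.46  0.78  1.84 -0.38  1.    0.12]
2.356194490192345 [ 1.24  0.38 -1.09  1.87  0.38  1.12  2.59]
2.356194490192345 [ 1.22  0.63 -1.1   1.77  0.61  1.13  2.5 ]
0.7853981633974483 [-0.54  0.28  0.99  1.95 -0.27  1.05  1.57]
0.7853981633974483 [-0.32  0.49  0.88  1.84 -0.44  1.01  1.75]
-2.356194490192345 [-0.7   0.4   1.23  1.95 -0.43  1.09 -1.43]
-2.356194490192345 [-0.51  0.7   1.21  1.85 -0.73  1.13 -1.17]
1.1 [-1.23 -0.13  0.02  1.82  0.    1.46 -0.1 ]
0.78 [-1.07 -0.14  0.17  1.82  0.02  1.46 -0.12]
0.4600000000000001 [-0.94 -0.16  0.34  1.83  0.05  1.46 -0.15]
0.14000000000000012 [-0.84 -0.19  0.52  1.84  0.09  1.47 -0.19]
-0.17999999999999994 [-0.5  -0.18  0.5   1.84  0.09  1.47 -0.19]
-0.5 [-0.56 -0.28  0.8   1.85  0.2   1.49 -0.29]
```

```bash
python3 - <<'E'
from h import *
q=np.array([-1.23,-.13,.02,1.82,0,1.46,-.1])
ctrl.move_j(q); st('retract')
q[0]=.385; ctrl.move_j(q); st('swing')
ctrl.gripper_to(0,20); st('shut')
j=ctrl.ik(w(-.072,0,.10),ori(-np.pi/2)); print(np.round(j,2))
ctrl.goto(w(-.072,0,.10),ori(-np.pi/2)); s=st('above'); print(s['grip_width'])
cv2.imwrite('pics/side1.png',cv2.resize(ctrl.grab_frame('side')[200:380,220:460,::-1],None,fx=3,fy=3,interpolation=2))
E
```

```text
retract t 1.01 stage mm [-185.5  734.8] z 298.2 F stage [0.8 0.9] 0.1
swing t 3.26 stage mm [-132.7  106.3] z 298.3 F stage [ 0.9 -0.1] 0.0
shut t 4.78 stage mm [-133.4  105.6] z 298.4 F stage [ 1.2 -0.2] 0.2
[ 0.46  0.24  0.04  1.85 -0.01  1.05 -0.85]
above t 5.71 stage mm [-71.6  -0. ] z 100.9 F stage [ 0.2 -0.1] 0.1
0.0006757642266392925
```

View pics/side1.png

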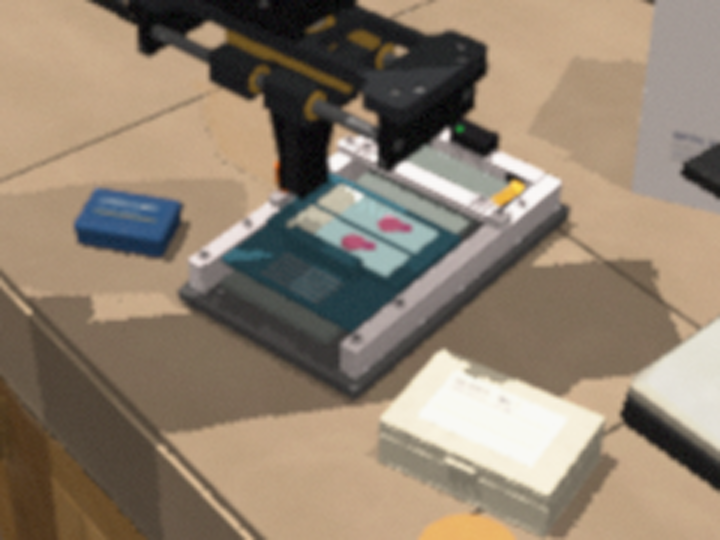

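The shut fingertip hangs above the thumb rest (tip near crop px (305,190), 100 mm up), and nothing has been disturbed. Now the touch and press.

```bash
python3 - <<'E'
from h import *
ctrl.move_l(w(-.072,0,.045),vel=.12)
st('pre')
print(ctrl.move_l(w(-.072,0,.027),vel=.03,stop_force=4)); st('touch')
ctrl.move_l(w(-.072,0,.027),vel=.03); ctrl.wait(.1); st('press')
cv2.imwrite('pics/side2.png',cv2.resize(ctrl.grab_frame('side')[200:380,220:460,::-1],None,fx=3,fy=3,interpolation=2))
E
```

```text
pre t 6.37 stage mm [-71.6  -0.3] z 45.8 F stage [0.7 0.2] 0.0
True
touch t 6.84 stage mm [-71.6  -0.3] z 31.8 F stage [-0.9 -0.1] 5.1
press t 7.26 stage mm [-71.6  -0.3] z 27.8 F stage [-0.5  1.2] 7.9
```

View pics/side2.png

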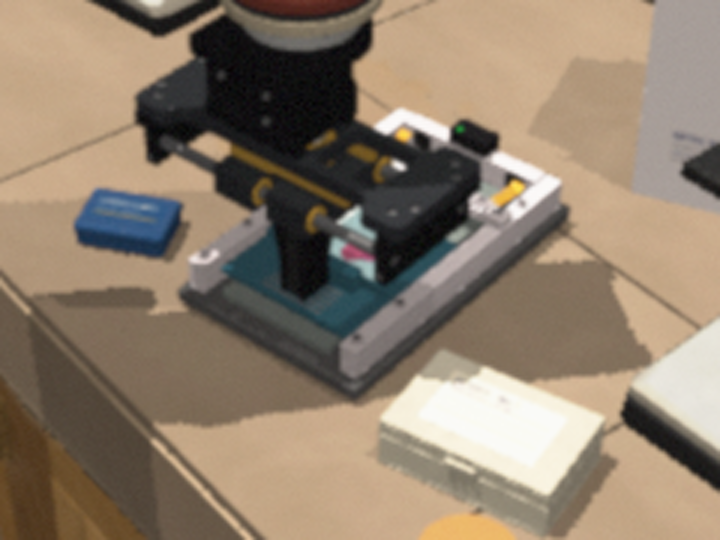

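Touch came at reported z≈32 mm, and 7.9 N means only about 3 mm of sink. I'll press on until the force is about 12 N.

```bash
python3 - <<'E'
from h import *
for z in (.025,.0235,.022,.021,.020):
    ctrl.move_l(w(-.072,0,z),vel=.02); ctrl.wait(.1); s=st(z)
    if s['force'][2]>11.2: break
E
```

```text
0.025 t 7.66 stage mm [-71.6  -0.3] z 25.9 F stage [-1.7  1.7] 9.4
0.0235 t 8.01 stage mm [-71.6  -0.3] z 25.3 F stage [-4.2  5.1] 19.7
```

A hard stop at z=25.3 means the table has bottomed, so the z readout is right. I'll ease up to about 8–9 mm of sink and slide in steps.

```bash
python3 - <<'E'
from h import *
ctrl.move_l(w(-.072,0,.0255),vel=.02); st('ease')
for x in (-.064,-.056,-.05,-.045,-.04):
    r=ctrl.move_l(w(x,0,.0255),vel=.03,stop_force=15); s=st(f'{x} {r}')
    if r: break
cv2.imwrite('pics/side3.png',cv2.resize(ctrl.grab_frame('side')[200:380,220:460,::-1],None,fx=3,fy=3,interpolation=2))
E
```

```text
ease t 8.26 stage mm [-71.6  -0.3] z 26.5 F stage [-2.1  2.1] 10.4
-0.064 False t 8.68 stage mm [-64.4  -0.6] z 26.2 F stage [-3.3  0.9] 9.8
-0.056 False t 9.09 stage mm [-56.4  -0.7] z 26.2 F stage [-4.3  0.9] 10.0
-0.05 False t 9.44 stage mm [-50.5  -0.7] z 26.2 F stage [-4.3  0.6] 9.7
-0.045 False t 9.76 stage mm [-45.5  -0.7] z 26.2 F stage [-4.5  0.4] 10.1
-0.04 False t 10.07 stage mm [-40.6  -0.8] z 26.2 F stage [-3.7  0.5] 9.8
```

View pics/side3.png

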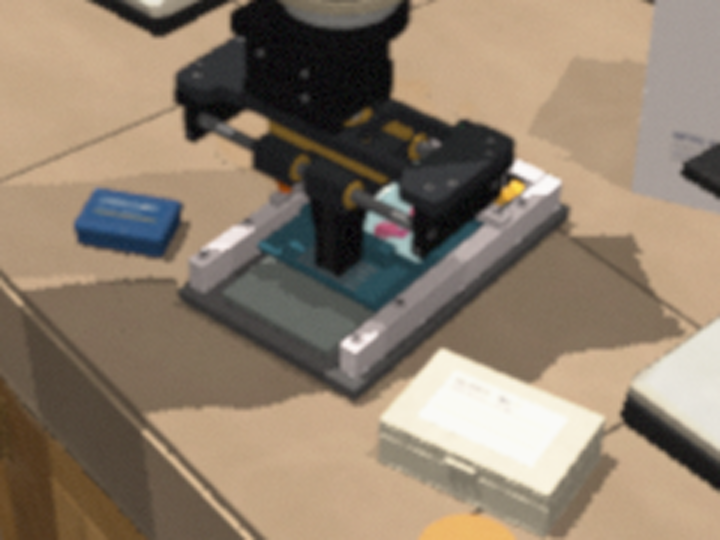

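The carrier is sliding with the finger (its rear edge now shows around crop px (320,285)) and its front is passing under the bar. I'll continue with a stop force.

```bash
python3 - <<'E'
from h import *
for x in (-.03,-.02,-.01,-.003):
    r=ctrl.move_l(w(x,0,.0255),vel=.04,stop_force=18); s=st(f'{x} {r}')
    if r: break
else:
    for x in np.arange(.0,.020,.003):
        r=ctrl.move_l(w(x,0,.0255),vel=.025,stop_force=10); s=st(f'{x:.3f} {r}')
        if r or RS[:,0]@s['force'][:2]<-14: break
cv2.imwrite('pics/side4.png',cv2.resize(ctrl.grab_frame('side')[200:380,220:460,::-1],None,fx=3,fy=3,interpolation=2))
E
```

```text
-0.03 False t 10.53 stage mm [-30.2  -0.7] z 26.3 F stage [-2.3  0.8] 10.0
-0.02 False t 10.93 stage mm [-20.1  -0.8] z 26.3 F stage [-3.1  1.6] 9.7
-0.01 False t 11.32 stage mm [-10.1  -0.8] z 26.3 F stage [-2.7 -0.3] 10.2
-0.003 False t 11.65 stage mm [-3.2 -0.8] z 26.3 F stage [-3.3  0.3] 10.2
0.000 False t 11.92 stage mm [-0.7 -0.8] z 26.2 F stage [-5.4 -0.6] 10.0
0.003 False t 12.18 stage mm [ 2.2 -0.9] z 26.2 F stage [-4.4 -0.2] 9.4
0.006 False t 12.45 stage mm [ 5.1 -0.9] z 26.1 F stage [-4.4 -0.8] 10.3
0.009 True t 12.66 stage mm [ 6.3 -1. ] z 26.1 F stage [-2.3  1.5] 7.9
```

View pics/side4.png

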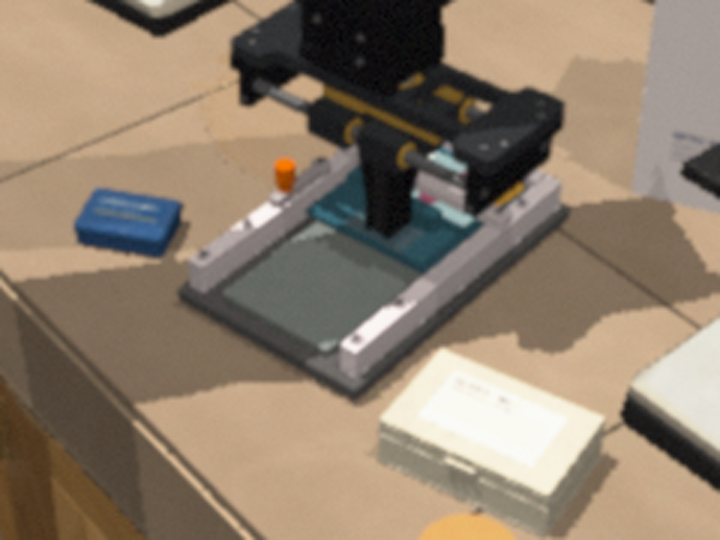

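Contact at tip x=6.3 mm. I'll check with a firmer push whether that is the end stop.

```bash
python3 - <<'E'
from h import *
r=ctrl.move_l(w(.016,0,.0255),vel=.02,stop_force=18); st(f'{r}'); 
p=ctrl.get_state()['position']; q=RS.T@(p[:2]-C)
ctrl.move_l(w(q[0]+.002,0,.0255),vel=.02); ctrl.wait(.3); st('hold')
E
```

```text
True t 13.03 stage mm [ 6.3 -1. ] z 25.9 F stage [-2.7  0.3] 7.0
hold t 13.59 stage mm [ 6.3 -1. ] z 25.9 F stage [-6.7 -0.3] 9.3
```

Rigid at 6.3 mm, so it looks like the end stop. I'll release gently and look from above.

```bash
python3 - <<'E'
from h import *
ctrl.move_l(w(.0068,-.0008,.0255),vel=.02); st('ease')
ctrl.move_l(w(.0066,-.0008,.031),vel=.02); st('up')
ctrl.move_l(w(.000,0,.036),vel=.05); st('back')
ctrl.move_l(w(-.03,0,.09),vel=.15); st('clear')
ctrl.goto(w(-.09,.06,.16),ori(-np.pi/4)); st('side')
for n,(a,b,c,d) in {'top':(165,305,300,500),'side':(225,375,240,440)}.items():
    f=ctrl.grab_frame(n)[:,:,::-1]; cv2.imwrite(f'pics/{n}5full.png',f); cv2.imwrite(f'pics/{n}5.png',cv2.resize(f[a:b,c:d],None,fx=4,fy=4,interpolation=2))
E
```

```text
ease t 13.84 stage mm [ 6.2 -1. ] z 26.0 F stage [-3.1  1.6] 7.9
up t 14.27 stage mm [ 6.3 -0.7] z 30.8 F stage [-1.3 -0.3] 1.4
back t 14.58 stage mm [-0.1 -0.1] z 36.3 F stage [0.8 0.2] 0.5
clear t 15.14 stage mm [-29.7   0.2] z 89.8 F stage [ 0.2 -0.7] -0.7
side t 15.89 stage mm [-89.8  60.1] z 159.1 F stage [ 0.7 -0.1] 0.6
```

View pics/top5.png

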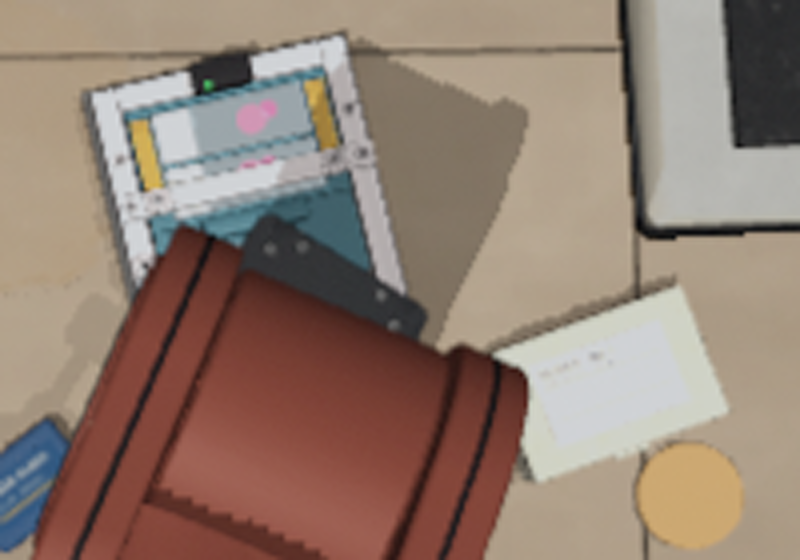

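View pics/side5.png

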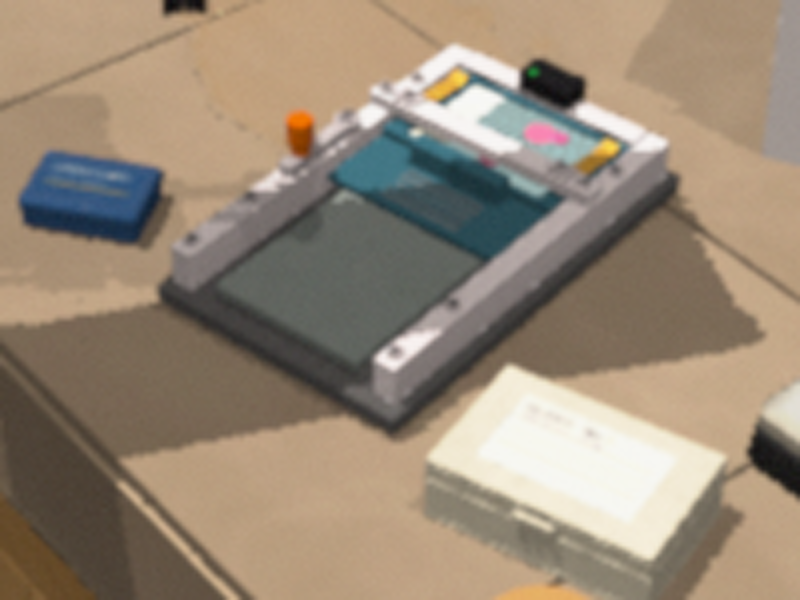

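The carrier now lies under the bar and both leaf springs, its front at the end wall. The side crop shows its rear edge from about (330,178) to (487,262). I'll compute the rear-edge position.

```bash
python3 - <<'E'
from h import *
S=lambda p:(RS.T@(p[:2]-C)*1e3).round(1)
for u in ((330,178),(487,262)):
    for z in(.024,.029): print(u,z,S(cast('side',[240+u[0]/4-.4,225+u[1]/4-.4],z)))
# reference: rail entrance corners (side0) for bias, expect x about -102.5
for u in ((173,246),(375,362)): print('railend',S(cast('side',[240+u[0]/4-.4,225+u[1]/4-.4],.035)))
# front: top image
for u in ((135,120),(320,75)): print('front',S(cast('top',[300+u[0]/4-.4,165+u[1]/4-.4],.033)))
E
```

```text
(330, 178) 0.024 [-5.8 50.2]
(330, 178) 0.029 [-10.7  46. ]
(487, 262) 0.024 [ -7.7 -42.5]
(487, 262) 0.029 [-12.7 -46. ]
railend [-98.4  62.4]
railend [-100.   -53.8]
front [84.1 45.3]
front [ 85.2 -48. ]
```

The rear edge reads −11.7 mm (expected −12), so the carrier is home. Now the latch: I'll push along the 45° chord with the broad face of the shut fingers.

```bash
cat >> h.py <<'E'
def L(s,z): return w(-.0075+.7071*s,.037-.7071*s,z)
E
python3 - <<'E'
from h import *
for a in (np.pi/4,-3*np.pi/4):
    j=[ctrl.ik(L(-.05,.1),ori(a)),ctrl.ik(L(.01,.046),ori(a))]; print(a,[None if q is None else np.round(q,2) for q in j])
a=-3*np.pi/4
ctrl.goto(L(-.052,.12),ori(a)); st('over')
print(ctrl.move_l(L(-.052,.046),vel=.1,stop_force=5)); st('down')
for s in (-.04,-.03,-.02,-.012):
    r=ctrl.move_l(L(s,.046),vel=.04,stop_force=10); st(f'{s} {r}')
    if r: break
cv2.imwrite('pics/side6.png',cv2.resize(ctrl.grab_frame('side')[200:380,220:460,::-1],None,fx=3,fy=3,interpolation=2))
E
```

```text
0.7853981633974483 [array([ 0.54,  0.2 , -0.21,  1.9 ,  0.05,  1.05,  1.32]), array([ 0.56,  0.37, -0.22,  1.8 ,  0.1 ,  0.98,  1.31])]
-2.356194490192345 [array([ 0.39,  0.19, -0.03,  1.91,  0.01,  1.04, -1.79]), array([ 0.37,  0.36,  0.01,  1.81, -0.  ,  0.97, -1.76])]
over t 17.45 stage mm [-44.3  73.6] z 119.9 F stage [-0.4  0.9] 0.1
False
down t 18.34 stage mm [-43.9  73.5] z 46.6 F stage [-0.2  0. ] 0.3
-0.04 False t 18.79 stage mm [-35.5  65. ] z 46.1 F stage [-0.1  0.5] 0.5
-0.03 False t 19.19 stage mm [-29.1  57.6] z 45.8 F stage [-3.1 -2.2] 0.3
-0.02 False t 19.59 stage mm [-20.8  51.4] z 46.2 F stage [0.5 0.1] 0.4
-0.012 False t 19.94 stage mm [-15.5  45.4] z 46.1 F stage [-0.3 -0.3] -0.2
```

View pics/side6.png

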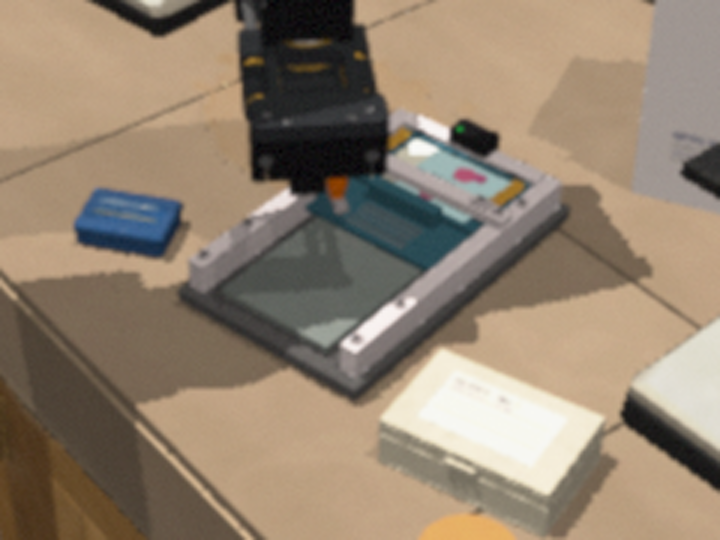

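The post (crop px (337,190)) is swinging round over the carrier's rear ahead of the finger. I'll continue to the end.

```bash
python3 - <<'E'
from h import *
for s in (-.006,0,.003,.006,.009,.012,.015):
    r=ctrl.move_l(L(s,.046),vel=.03,stop_force=9); st(f'{s} {r}')
    if r: break
cv2.imwrite('pics/side7.png',cv2.resize(ctrl.grab_frame('side')[200:380,220:460,::-1],None,fx=3,fy=3,interpolation=2))
E
```

```text
-0.006 False t 20.34 stage mm [-11.6  41. ] z 46.0 F stage [0. 1.] -0.1
0 False t 20.69 stage mm [-7.3 36.8] z 46.0 F stage [0.  0.2] 0.4
0.003 False t 20.94 stage mm [-5.2 34.7] z 46.0 F stage [0.3 0.3] 0.1
0.006 False t 21.19 stage mm [-2.8 33.7] z 45.9 F stage [1.3 5.2] 1.2
0.009 False t 21.44 stage mm [-0.7 33.1] z 45.7 F stage [-0.3  9.6] 2.4
0.012 False t 21.69 stage mm [-0.3 32.7] z 45.3 F stage [-8.2 16. ] 9.8
0.015 False t 21.94 stage mm [ 0.1 32.4] z 45.0 F stage [-15.3  24.6] 18.3
```

View pics/side7.png

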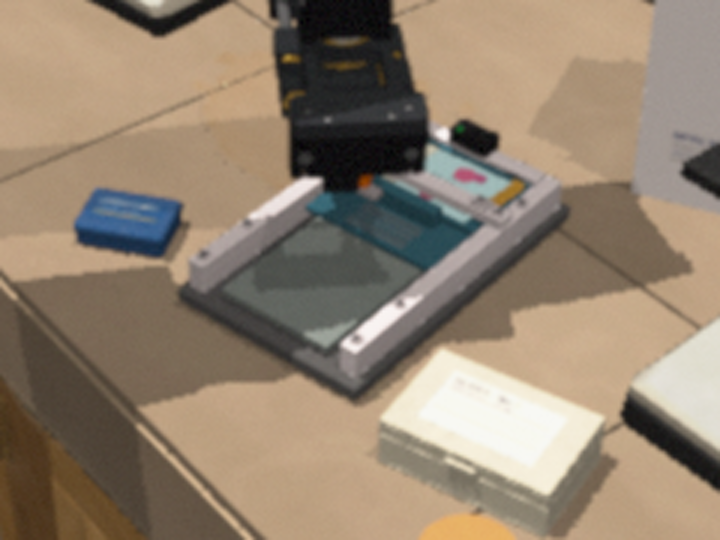

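Resistance is building (F_y 24 N, F_z 18 N), so I'll stop pushing, back away and look before assuming anything.

```bash
python3 - <<'E'
from h import *
ctrl.move_l(L(-.004,.048),vel=.08); st('b1')
ctrl.move_l(L(-.03,.09),vel=.15); st('b2')
ctrl.goto(w(-.10,.07,.16),ori(-3*np.pi/4)); st('side')
for n,(a,b,c,d) in {'top':(165,305,300,500),'side':(225,375,240,440)}.items():
    f=ctrl.grab_frame(n)[:,:,::-1]; cv2.imwrite(f'pics/{n}8full.png',f); cv2.imwrite(f'pics/{n}8.png',cv2.resize(f[a:b,c:d],None,fx=4,fy=4,interpolation=2))
E
```

```text
b1 t 22.38 stage mm [-10.2  39. ] z 48.4 F stage [0.2 0.3] 0.4
b2 t 22.87 stage mm [-28.3  57.7] z 90.1 F stage [-0.8  0.9] -0.5
side t 23.35 stage mm [-99.9  69.6] z 159.8 F stage [0.5 0.4] -0.9
```

View pics/top8.png

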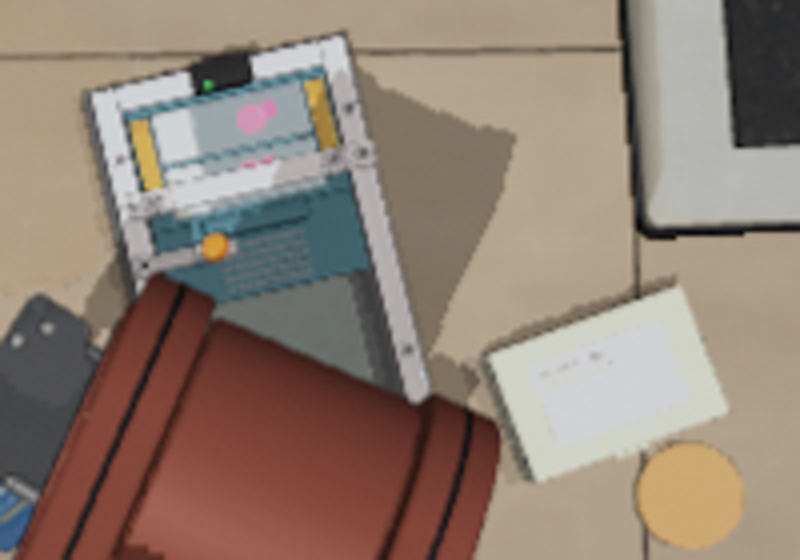

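View pics/side8.png

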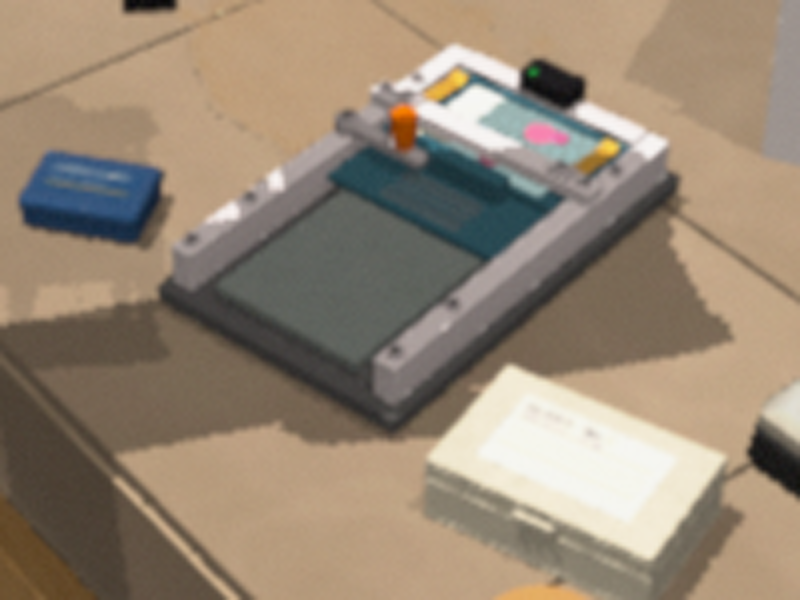

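The arm now points across the channel, with the post at top-crop px (215,247) and side-crop (404,128). I'll measure its angle and check the carrier and the bystanders.

```bash
python3 - <<'E'
from h import *
S=lambda p:(RS.T@(p[:2]-C)*1e3)
def post(n):
    t=cv2.imread(f'pics/top{n}'); s=cv2.imread(f'pics/side{n}')
    h=cv2.cvtColor(t,cv2.COLOR_BGR2HSV); m=cv2.inRange(h,(8,150,120),(24,255,255)); r=np.zeros_like(m); 
    cu=(340,247) if n=='0.png' else (353.5,226.5)
    cv2.circle(r,(int(cu[0]),int(cu[1])),8,255,-1); m&=r
    M=cv2.moments(m,True); u=(M['m10']/M['m00'],M['m01']/M['m00'])
    h=cv2.cvtColor(s,cv2.COLOR_BGR2HSV); m=cv2.inRange(h,(5,170,110),(20,255,255)); r=np.zeros_like(m)
    cv2.circle(r,(315,258) if n=='0.png' else (341,257),11,255,-1); m&=r
    ys,xs=np.nonzero(m); v=(xs.mean(),ys.mean())
    P,e=tri(u,v)
    for q in (S(cast('top',u,.058)),S(cast('side',v,.055)),S(P)):
        d=np.array([13,57.5])-q; print(n,q.round(1),'ang',np.arctan2(d[1],d[0]).round(3))
post('0.png');post('8full.png')
a=cv2.imread('pics/side0.png');b=cv2.imread('pics/side8full.png')
for nm,(x0,y0,x1,y1),lo,hi in (('tin',(240,258,285,290),(100,150,40),(125,255,200)),('petri',(350,365,405,402),(10,100,120),(25,255,255)),('box',(340,315,425,378),(20,10,130),(40,90,255))):
    for im in(a,b):
        m=cv2.inRange(cv2.cvtColor(im[y0:y1,x0:x1],cv2.COLOR_BGR2HSV),lo,hi); M=cv2.moments(m,True); print(nm,M['m00'],round(M['m10']/M['m00'],1),round(M['m01']/M['m00'],1))
E
```

```text
0.png [-21.6  56.3] ang 0.035
0.png [-19.   56.9] ang 0.019
0.png [-21.1  55.8] ang 0.049
8full.png [12.1 23.3] ang 1.545
8full.png [14.9 23.5] ang 1.627
8full.png [12.7 22.7] ang 1.563
tin 195.0 22.6 19.7
tin 179.0 22.8 20.0
petri 812.0 25.7 19.8
petri 816.0 25.7 19.8
box 1873.0 42.8 27.6
box 1926.0 41.6 30.7
```

The post gives 1.55–1.56 rad (about ±0.06), and the neighbours have not moved. There's time to spare, so I'll confirm it is shut with a light, straight +x push on the post.

```bash
python3 - <<'E'
from h import *
a=-np.pi/2
ctrl.goto(w(-.022,.0235,.11),ori(a)); 
ctrl.move_l(w(-.022,.0235,.051),vel=.12,stop_force=5); st('down')
r=ctrl.move_l(w(.006,.0235,.051),vel=.03,stop_force=8); st(r)
p=ctrl.get_state()['position'];q=RS.T@(p[:2]-C)
r=ctrl.move_l(w(q[0]+.004,.0235,.051),vel=.02,stop_force=12); ctrl.wait(.2); st(r)
ctrl.move_l(w(-.02,.0235,.053),vel=.08)
ctrl.move_l(w(-.03,.0235,.11),vel=.15); 
ctrl.goto(w(-.10,.08,.2),ori(-3*np.pi/4)); st('clear')
for n,(a,b,c,d) in {'top':(165,305,300,500),'side':(225,375,240,440)}.items():
    f=ctrl.grab_frame(n)[:,:,::-1]; cv2.imwrite(f'pics/{n}9full.png',f); cv2.imwrite(f'pics/{n}9.png',cv2.resize(f[a:b,c:d],None,fx=4,fy=4,interpolation=2))
E
```

```text
down t 24.85 stage mm [-21.8  23.3] z 51.7 F stage [0.  0.1] 0.9
True t 25.52 stage mm [-3.6 23.5] z 50.3 F stage [-0.4 -0.6] 1.4
True t 25.96 stage mm [-3.7 23.6] z 49.5 F stage [-1.2 -0.9] 1.2
clear t 27.62 stage mm [-99.9  80.2] z 198.9 F stage [0.4 0.5] 0.6
```

View pics/top9.png

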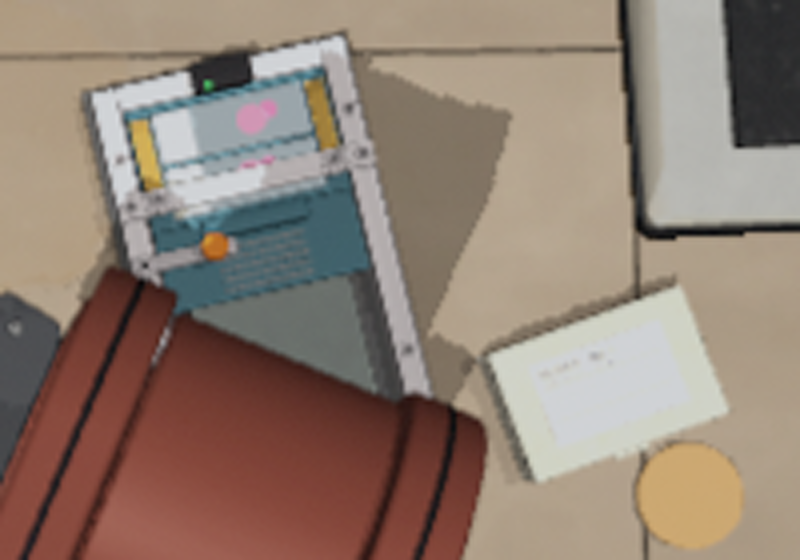

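View pics/side9.png

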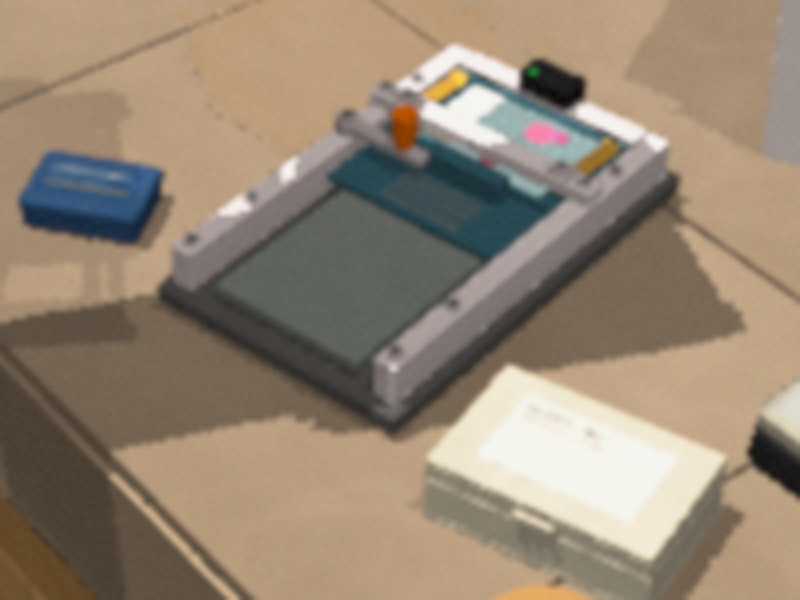

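The firm push stopped dead at the same place and the post hasn't moved (top-crop (215,246), side-crop (404,128)). The carrier is unchanged and the hand is clear, so I'm handing in.

```bash
python3 - <<'E'
from h import *
ctrl.finish_job(); st('done')
E
```

```text
the job is handed in; nothing more can be done
the job is handed in; nothing more can be done
```

I loaded the carrier and shut the latch, and handed the job in at about 28 s of the 51 s allowed. No verdict was reported.

**Loading:** With the shut fingertip on the thumb rest I pressed the carrier down about 9 mm. I slid it in under the bar and leaf springs until it stopped rigidly, released it, and saw it stay under the springs with the latch still open.

**Latch:** I pushed the post round along a 45° line, then confirmed it with a straight push that met a solid stop.

**Last checks:**
- **Latch angle:** the post's position in the images gives 1.55–1.56 rad. The side view alone read 1.63, which fits its bias of about 3 mm.
- **Carrier position:** its rear edge measured about −11.7 mm in stage x, against −12 mm when home. This came from the side view, so its bias leaves a 3 mm doubt. The rigid stop and the latch shutting behind the ridge support it being home. A direct reading of the front edge from above gave 84–85 mm rather than 90 mm, but the edge was hard to make out there, so I did not rely on it.
- **Other things on the bench:** the tin, slide box and culture dish looked unmoved in the pictures. I did not re-measure the round case, but the arm never went near it.

**Force readings:**
- **Table:** the press force did not fit the stated table spring (7.9 N at about 7 mm), so I set the depth by height instead, after briefly touching the table's bottom at about 20 N.
- **Latch:** the first latch push built up to roughly 34 N total before I backed off, because the force stop counts from the start of each short move.

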